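Latch the onion box: drop bar into the inner notch

TASK

Shut the slatted onion box for the night: swing its gate in, lift the drop bar over the teeth of the notched keeper, press the gate in against its spring and let the bar drop fully into the inner notch (nearest the box), not the outer airing notch. Press gently so that nothing is jammed against the box, and leave the things around it where they stand.

Things in the scene. Friction and masses are not known exactly. Their poses are not given: they have to be found in the camera images.
- onion_box: Low light-wood box with slatted sides, onions inside, 300 wide, 210 deep, 175 high; does not move. Origin on the table at the middle of its front; x points into the box, y to the gate's hinge side (left seen from the robot), z up. mm are used in all these notes
- keeper_place (a point): Inner top corner of the middle tooth at the keeper's MIDDLE setting (box x -20, y -154, z 151). Keeper: upright dark steel plate 7 thick on the box's right side; its top edge, going in: outer tooth 10, airing notch 12, middle tooth 10, inner notch 11, inner tooth 10. Notch floors z 133. Screwed through slots: it is really up to 6 further in or out, other each time, not measured. Axes of the box
- buffer_place (a point): Tip, uncompressed, of the spring buffer inside the box's right side (box x -9, y -119, z 70). It pushes the gate's free edge outward over its last 23 or so: about 2 N with the bar in the airing notch, rising evenly to 6 N with the gate home (8 N felt at the knob). Axes of the box
- gate (a joint): Swing of the slatted gate about its upright hinge, rad: 0 = face level with the box's front, grows as the free edge comes out to the robot, goes in to -0.04. Stays where left unless the buffer pushes it. With the bar in the inner notch it rests between -0.025 and 0.025, in the outer notch between 0.055 and 0.105
- gate_axis (a point): Point on the gate's hinge axis at box x -3, y 132, z 145. Its axes turn with the gate: x is the gate's inward normal, -y runs along the gate to its free edge
- gate_panel: The gate (260 wide, z 22 to 159, 14 thick) with the bar it carries. Origin on the hinge axis at table height, axes as gate_axis; front face at its x = 3, free edge at y = -263
- latch_bar (a joint): Lift of the drop bar, rad: 0 = level on its rest pin, also when seated in a notch (its underside is then 2 above the notch floor). Its tip clears the teeth above 0.09; a pin stops it at 0.22. Falls by its own weight (140 to 280 g) when let go
- latch_knob (a point): Centre of the bar's knob, a plain dark wood round 16 across and 42 long standing straight out of the bar's face toward the robot; this point is 22 out from the face. With the bar level at gate x -39, y -197, z 145: 30 below the box's top. Can be pinched from above, fingers either side along the gate; it turns between the fingers as the bar lifts. Axes of the bar (y from knob to pivot)
- bar_tip (a point): Point on the bar's middle line over the keeper, 185 from the pivot. Bar: flat steel 8 thick, 20 high, on the gate's face; pivot at gate x -13, y -102, z 145, knob 95 from it. With the gate at 0 the bar fills box x -20 to -12: at the keeper's middle setting it bears on the middle tooth, with 3 of play to the inner tooth. Lifted, it passes over all three teeth
- jam_jar_mid (a point): Loose glass jam jar 66 across and 90 high, right of the box; point half-way up. To be left alone
- mug_mid (a point): Loose two-tone mug, 92 across and 93 high, left of the box; point half-way up. To be left alone
- candle_mid (a point): Loose thick candle 61 across and 131 high, on the table to the right; point half-way up. To be left alone

How it is judged:
By the outcome, as a careful person would: the job done as asked, in the order asked, and still so for the second after the job is handed in, with the robot touching nothing.
It also fails if it takes over 61 s, if anything falls off the work surface, if the arm or the gripper's body presses on something with over 40 N, if the wrist force passes 120 N, or if a joint passes its speed limit or range.

ROBOT

A 7-joint arm with a two-finger parallel gripper is mounted at the origin on a cart in front of the work surface, level with it; the furniture and walls round the work are solid. World frame = base frame: x ahead of the robot, y to its left, z up, the work surface at z = 0. Lengths are in m, angles in rad, forces in N, time in s.
With the tool pointing down it reaches from about 0.425 to 0.925 m from the base axis. Payload 6.8 kg.
Tool frame: the origin (TCP) lies at the very end of the fingers, on their centre line; the grasp point (between the pads) lies 19 mm behind it; z points along the fingers, y is the line along which they close (so a half turn about z gives the same grasp; the last joint's range is limited). The gripper opens to 85 mm and grips with 20 to 120 N. Pads are 22 mm wide; open, the fingers measure 114 mm over their backs; the gripper's body (76 mm by 85 mm) begins 54 mm behind the grasp point. The pads swing forward as they close: fully open they stand 13 mm farther back than shut.
Start: joints at [-1.388, 0.477, 0.022, 1.555, -0.011, 1.109, -0.083], TCP at [0.194, 0.647, 0.209] pointing down, gripper open.
Joint ranges: [-2.96, 2.96], [-0.34, 2.1], [-1.41, 1.46], [0.24, 2.44], [-1.37, 4.51], [0.17, 1.92], [-2.96, 2.96]. Speed limits (rad/s): [2.39, 2.39, 3.14, 3.14, 3.14, 3.14, 3.14].

INTERFACE

Orientations are given as a rotation vector (axis times angle).
In Python, from bench import r gives the robot as it stands.
- The arm moves only by the shell command python3 -m jog 'ROWS' [FORCE]. ROWS is JSON, a list of rows, each an object of numbers: "fingers": the finger opening in m, from 0 to 0.0854; "x", "y", "z": the shift along the tool's x, y, z in m; "rx", "ry", "rz": the turn, a rotation vector about the tool's x, y, z in degrees. In form: [{"fingers": .., "x": .., "y": .., "z": .., "rx": .., "ry": .., "rz": ..}, ...]. A call has 1 to 8 rows; each row shifts and turns the commanded pose from where the row before left it, along the tool's axes as they then stand; what a row does not reach is not made up. A row lasts 1/8 s, in which the tool goes at most 62.5 mm and 10.7 degrees, less where a joint would pass 70% of its speed; a pose out of reach is approached as far as the arm can. A call is refused whole if a number of a shift passes 0.0625 or a number of a turn 10.7, either way. A call with a gripper value outside its range is refused whole. The fingers move at their own pace and stop on an object; FORCE is the grip in N (left out, the last holds). Time passes only in rows, so rows that do not move let the fingers close. It gives the time, the measured TCP pose, the force, the opening and the grip force at its end, in the units of the state.
- r.get_obs(): the state, without advancing time (a new reading comes with each control period).
- r.grab_frame(name): name is "side" or "top"; returns (picture, depth): 384x512x3 uint8, red, green, blue; 384x512 float32, m along the optical axis (not along the pixel's ray), 0 where there is no reading.
- r.get_calibration(name): a dict with "mtx" (3x3 intrinsics, pixels), "dist" ([k1, k2, p1, p2, k3] as OpenCV has them; the pictures are not rectified), "extrinsics" (4x4, takes a point from camera to world coordinates). Camera axes: x right, y down, z forward; pixel columns grow to the right and rows downward; lengths in m; the calibration is good to about 2 mm. A picture is of the moment at which its call begins. get_calibration takes no time and is no camera call.
- r.hand_in(): hands the job in; it is judged then, once.
Trained networks look in the newest picture that a camera, given by its name, has taken for a name from the list of things; names that differ only in an ending like _2 or _b are one class to them, and where a whole thing is asked for, a point or a joint stands for the part that bears it (a point fixed in the world has none). Each returns a list of dicts, best first, with "score" (0 to 1); they miss things now and then, are a little off and sometimes report something else, mostly with a low value. They report only what shows in the picture. A call takes as long as a camera call.
- r.search_frame(target, camera): "xyz" ([x, y, z] in m, in world coordinates, good to about 4 mm: the middle of the surface that is visible of it).
- r.landmark_of(target, camera): "xyz" ([x, y, z] in m, in world coordinates, good to about 4 mm: a listed point, or the origin of a listed thing).
The state is a dict: "clock": time; "joints": joint angles; "qvel": joint speeds; "tau": joint torques, N m; "tcp_pos": TCP position; "orientation": TCP orientation; "contact_force": force on the tool from outside, world axes, zero at the start; "moment": the same for the moment, N m; "grip_width": finger opening in m; "gripper_force": force on a finger pad.
Only numpy, scipy, OpenCV 4.12 (cv2) and the standard library are available. Lean on these libraries where they do the work, as an engineer would, in place of code of your own. Each camera call takes 0.05 s, during which the arm holds its last target. There are 200 camera calls.

## Working session

There is one attempt and no reset: what is moved stays moved. The work goes in short steps, Python scripts to look and compute and a shell command to move; the robot and the scene stay as the last step left them, time stands still between calls to the robot, and variables do not carry over. Pictures are saved under pics/ and viewed, at most 10 in all, crops included, and the job is handed in when it is done.

```bash
mkdir -p pics; ls; python3 - <<'E'
from bench import r
import cv2,numpy as np
o=r.get_obs(); print({k:np.round(v,3) for k,v in o.items()})
for c in ("side","top"):
    p,d=r.grab_frame(c); cv2.imwrite(f"pics/{c}0.png",p[:,:,::-1])
    print(c,np.round(r.get_calibration(c)["extrinsics"],3).tolist())
    for t in ("onion_box","keeper_place","buffer_place","gate_axis","gate_panel","latch_knob","bar_tip","jam_jar_mid","mug_mid","candle_mid"):
        print(t,[(np.round(q["xyz"],4).tolist(),round(q["score"],2)) for q in r.landmark_of(t,c)[:2]])
print(r.get_obs()["clock"])
E
```

```text
pics
{'clock': np.float64(0.0), 'joints': array([-1.388,  0.478,  0.022,  1.556, -0.012,  1.109, -0.083]), 'qvel': array([-0.001, -0.   , -0.   ,  0.   , -0.001,  0.002, -0.001]), 'tau': array([-0.0000e+00, -5.9648e+01,  1.6080e+00, -2.8118e+01,  1.2000e-02,
        1.0000e-02,  0.0000e+00]), 'tcp_pos': array([0.193, 0.646, 0.208]), 'orientation': array([-4.550e-01, -3.108e+00,  3.000e-03]), 'contact_force': array([-0.455, -0.315,  0.281]), 'moment': array([ 0.002, -0.037, -0.003]), 'gripper_force': np.float64(0.0), 'grip_width': np.float64(0.085)}
side [[0.852, -0.194, 0.487, 0.014], [-0.524, -0.338, 0.782, -0.891], [0.013, -0.921, -0.389, 0.561], [0.0, 0.0, 0.0, 1.0]]
onion_box [([0.6358, -0.0048, 0.0045], 0.95)]
keeper_place [([0.6374, -0.1639, 0.1469], 0.65)]
buffer_place []
gate_axis [([0.6154, 0.1262, 0.1486], 0.69)]
gate_panel [([0.6142, 0.1256, 0.0017], 0.67)]
latch_knob [([0.5106, -0.0464, 0.147], 0.71)]
bar_tip [([0.5042, -0.1386, 0.1432], 0.93)]
jam_jar_mid [([0.6923, -0.2247, 0.0418], 0.72)]
mug_mid [([0.5954, 0.2468, 0.0428], 0.96), ([0.6941, -0.2271, 0.0387], 0.66)]
candle_mid [([0.5156, -0.3185, 0.064], 0.84)]
top [[0.028, -0.995, 0.095, 0.451], [-0.999, -0.029, -0.015, 0.006], [0.018, -0.094, -0.995, 1.316], [0.0, 0.0, 0.0, 1.0]]
onion_box [([0.6347, -0.0043, 0.0022], 0.96)]
keeper_place [([0.6903, -0.2239, 0.0454], 0.3)]
buffer_place [([0.6429, -0.1277, 0.0699], 0.7)]
gate_axis [([0.6159, 0.1231, 0.1443], 0.81)]
gate_panel [([0.6126, 0.1277, -0.0013], 0.77)]
latch_knob [([0.5094, -0.0478, 0.1458], 0.69)]
bar_tip [([0.5074, -0.1387, 0.1436], 0.58)]
jam_jar_mid [([0.6909, -0.2225, 0.047], 0.82)]
mug_mid [([0.5968, 0.2467, 0.0459], 0.86)]
candle_mid [([0.5159, -0.3201, 0.0631], 0.6)]
1.1
```

View pics/side0.png

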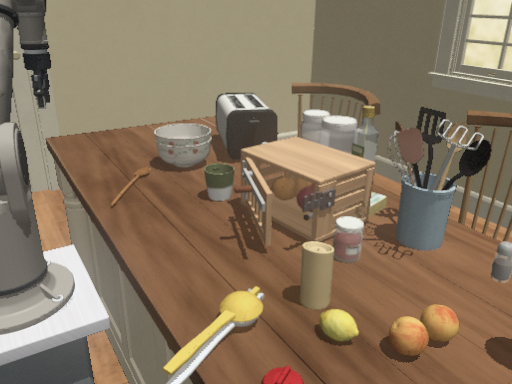

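View pics/top0.png

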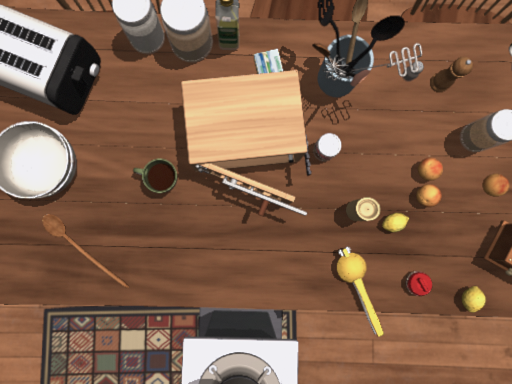

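Side view: the gate stands ajar, with its knob at about (237,185) and the dark notched keeper at (318,200) on the box's right side. The top view shows the gate and bar running from (205,165) to (305,212), and the jar and candle are clear of the path. I'll refine the box yaw, hinge, knob and keeper from depth.

```bash
cat > h.py <<'E'
import numpy as np,cv2
from bench import r
from scipy.spatial.transform import Rotation as R
def cloud(c):
    p,d=r.grab_frame(c); k=r.get_calibration(c); h,w=d.shape
    uv=np.stack(np.meshgrid(np.arange(w),np.arange(h)),-1).reshape(-1,1,2).astype(np.float32)
    n=cv2.undistortPoints(uv,np.array(k["mtx"]),np.array(k["dist"])).reshape(h,w,2)
    P=np.dstack([n*d[...,None],d]); E=np.array(k["extrinsics"])
    W=P@E[:3,:3].T+E[:3,3]; W[d==0]=np.nan
    return p,W
E
python3 - <<'E'
from h import *
p,W=cloud("top")
m=(abs(W[...,2]-.175)<.006)&(abs(W[...,0]-.73)<.15)&(abs(W[...,1])<.2)
m=cv2.morphologyEx(m.astype(np.uint8),cv2.MORPH_OPEN,np.ones((5,5)))>0
q=W[m]; rect=cv2.minAreaRect((q[:,:2]*1000).astype(np.float32)); print("boxtop",rect,np.median(q[:,2]))
print(np.round(cv2.boxPoints(rect)))
m=(abs(W[...,2]-.155)<.012)&(W[...,0]<.63)&(W[...,0]>.47)&(abs(W[...,1])<.2)
q=W[m]
for lo,hi in ((.143,.152),(.152,.167)):
    s=q[(q[:,2]>lo)&(q[:,2]<hi)]; print(lo,len(s),cv2.fitLine((s[:,:2]*1000).astype(np.float32),cv2.DIST_HUBER,0,.01,.01).ravel(),s[:,1].min(),s[:,1].max())
p2,W2=cloud("side")
for n,pp,WW in (("top",p,W),("side",p2,W2)):
    m=(abs(WW[...,0]-.637)<.045)&(WW[...,1]<-.14)&(WW[...,1]>-.19)&(WW[...,2]>.115)&(WW[...,2]<.16)
    m&=pp.max(2)<110
    q=WW[m]; print(n,len(q)); print(np.round(q[q[:,0].argsort()][::max(1,len(q)//25)]*1000,1).tolist())
c=cv2.resize(p2[160:250,220:360][:,:,::-1],None,fx=5.6,fy=5.6,interpolation=cv2.INTER_CUBIC); cv2.imwrite("pics/k.png",c)
E
```

```text
boxtop ((740.726318359375, 8.432510375976562), (218.0632781982422, 302.0776062011719), 7.565867900848389) 0.17578228979607502
[[ 613.  144.]
 [ 653. -156.]
 [ 869. -127.]
 [ 829.  173.]]
0.143 167 [4.0495583e-01 9.1433626e-01 5.6394397e+02 1.3186344e+01] -0.16933158146885074 0.13995592944969326
0.152 912 [4.0460864e-01 9.1448992e-01 5.7521320e+02 5.7695270e+00] -0.16582333037073116 0.1282972664258725
top 106
[[599.9, -163.6, 153.3], [600.9, -162.8, 123.5], [603.5, -162.2, 145.1], [605.7, -169.2, 150.1], [608.0, -163.8, 151.0], [612.6, -160.9, 134.8], [615.5, -163.7, 133.6], [619.5, -159.9, 122.9], [621.8, -159.5, 144.1], [623.7, -163.7, 150.3], [626.2, -158.6, 149.5], [628.8, -163.6, 150.5], [631.5, -161.1, 149.5], [633.7, -158.0, 134.6], [638.5, -157.3, 120.2], [641.9, -160.7, 133.2], [643.3, -156.8, 123.3], [644.8, -163.6, 148.6], [647.1, -160.8, 149.9], [649.7, -158.2, 149.5], [651.9, -142.2, 133.1], [652.3, -145.5, 147.3], [652.6, -145.3, 129.5], [653.1, -148.7, 142.8], [654.0, -151.4, 122.6], [657.2, -157.4, 135.8], [664.3, -161.7, 141.6]]
side 336
[[599.7, -165.4, 140.2], [601.1, -170.8, 141.9], [602.5, -169.6, 136.2], [603.7, -168.8, 128.1], [606.4, -169.3, 125.1], [610.1, -168.8, 119.0], [614.6, -166.0, 126.9], [620.1, -166.2, 128.2], [622.3, -168.4, 151.1], [624.5, -164.0, 131.4], [627.4, -166.3, 144.2], [630.5, -161.9, 149.4], [634.7, -166.6, 125.0], [639.4, -160.1, 131.5], [643.4, -161.2, 143.7], [644.8, -167.3, 138.2], [647.2, -163.5, 146.3], [650.8, -163.4, 140.4], [653.8, -162.4, 116.2], [657.3, -161.7, 117.7], [660.4, -158.8, 141.6], [663.1, -159.5, 138.7], [666.6, -159.0, 137.8], [670.3, -162.1, 135.6], [674.3, -159.7, 115.6], [677.9, -158.1, 124.6]]
```

View pics/k.png

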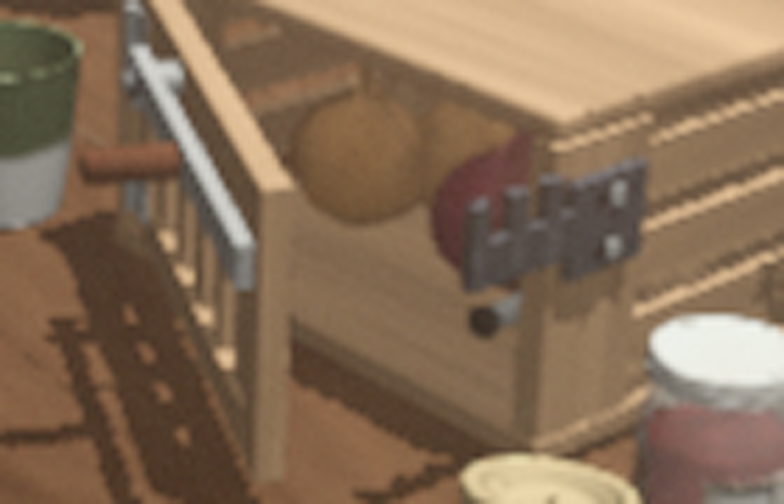

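The crop shows the keeper teeth at about (478,205), (517,188) and (552,178) in crop pixels, with the buffer below at (490,315). I'll rectify the keeper plane to read its setting, and work out the grasp pose.

```bash
cat >> h.py <<'E'
A=np.deg2rad(7.57); O=np.array([.6364,-.0052,0.])
RB=R.from_euler('z',A).as_matrix()
def b2w(p): return O+(np.atleast_2d(p)/1000)@RB.T
def w2b(p): return (np.atleast_2d(p)-O)@RB*1000
def proj(c,w):
    k=r.get_calibration(c); E=np.linalg.inv(np.array(k["extrinsics"]))
    return cv2.projectPoints(np.asarray(w,float),cv2.Rodrigues(E[:3,:3])[0],E[:3,3],np.array(k["mtx"]),np.array(k["dist"]))[0].reshape(-1,2)
def rectify(p,y=-157.5,x0=-60,x1=30,z0=100,z1=175,s=8):
    g=np.stack(np.meshgrid(np.arange(x0,x1,1/s),np.arange(z1,z0,-1/s)),-1); h,w=g.shape[:2]
    P=np.stack([g[...,0],np.full((h,w),y),g[...,1]],-1).reshape(-1,3)
    uv=proj("side",b2w(P)).reshape(h,w,2).astype(np.float32)
    im=cv2.remap(p,uv,None,cv2.INTER_CUBIC)
    for x in range(x0,x1,10): im[-8 if x%50 else -24:,(x-x0)*s]=[255,0,0]
    for z in range(z0+10,z1,10): im[(z1-z)*s,:8]=[255,0,0]
    return im
HINGE=b2w([-3,132,0])[0]
def gate_angle(k): # knob world xy -> gate angle
    d=np.asarray(k)[:2]-HINGE[:2]; b=np.arctan2(d[1],d[0])-np.arctan2(-197,-39)
    return A-(b+np.pi)%(2*np.pi)+np.pi
def knobw(th,z=.145,out=0):
    M=R.from_euler('z',A-th).as_matrix(); k=HINGE+M@np.array([-.039-out,-.197,0]); k[2]=z; return k
def plan(pos,yaw,n=1):
    """tool rows to a pointing-down pose with tool y along direction at world yaw+90deg; yaw=gate x direction"""
    o=r.get_obs(); T=R.from_rotvec(o["orientation"]); 
    best=None
    for f in (0,np.pi):
        G=R.from_euler('z',yaw+f)*R.from_euler('x',np.pi); d=T.inv()*G
        if best is None or d.magnitude()<best[0].magnitude(): best=(d,G)
    d=best[0]; print("shift(tool axes) mm",np.round(T.inv().apply(np.asarray(pos)-o["tcp_pos"])*1000,1),"turn deg",np.round(np.rad2deg(d.as_rotvec()),2),"clock",o["clock"])
E
python3 - <<'E'
from h import *
p,W=cloud("side")
cv2.imwrite("pics/rect.png",rectify(p)[:,:,::-1])
kn=np.array([.510,-.047]); print("hinge",HINGE,"theta knob",gate_angle(kn), "bar-line yaw theta",A+np.arctan2(.4048,.9144))
th=A+np.arctan2(.4048,.9144)
print("knob model",knobw(th),"closed",knobw(0), "yaw",A-th)
plan(knobw(th,.126,.004),A-th)
print(R.from_rotvec(r.get_obs()["orientation"]).as_matrix().round(3))
E
```

```text
hinge [0.61603681 0.12525436 0.        ] theta knob 0.48847766341295085 bar-line yaw theta 0.5488836479383471
knob model [ 0.50062906 -0.03909603  0.145     ] closed [ 0.60332897 -0.07516647  0.145     ] yaw -0.41676222356237635
shift(tool axes) mm [-486.9 -568.4   82.6] turn deg [-0.   -0.    7.22] clock 1.25
[[-0.958  0.287 -0.   ]
 [ 0.287  0.958 -0.   ]
 [ 0.    -0.    -1.   ]]
```

View pics/rect.png

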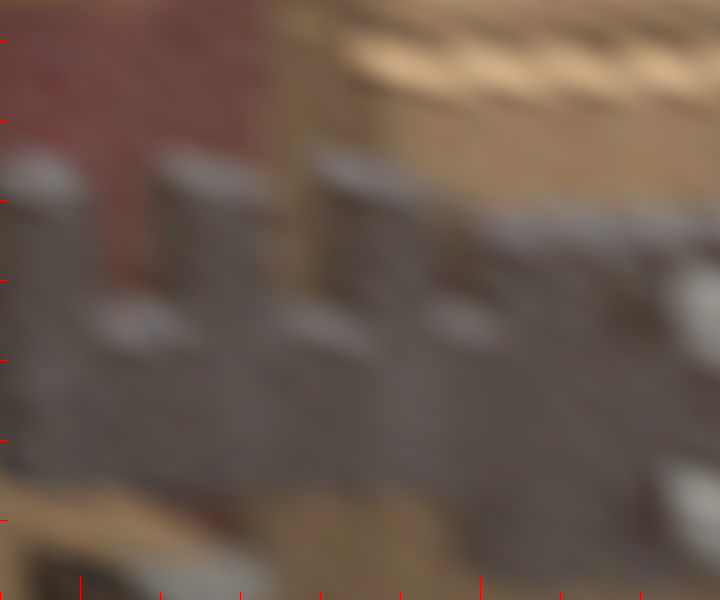

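```bash
python3 -m jog '[{"fingers":0.06,"x":-0.03,"y":-0.02,"z":-0.01},{"x":-0.04,"y":-0.03,"z":-0.01},{"x":-0.04,"y":-0.03,"z":-0.01},{"x":-0.04,"y":-0.03,"z":-0.01},{"x":-0.04,"y":-0.035,"z":-0.01},{"x":-0.04,"y":-0.035,"z":-0.01},{"x":-0.04,"y":-0.035},{"x":-0.04,"y":-0.035}]' 40
python3 - <<'E'
from h import *
print(knobw(.485)); k=np.array([.510,-.047,.126])+[-.0038,.0014,0]; plan(k,-.353)
E
```

```text
[ 0.51135664 -0.04612843  0.145     ]
shift(tool axes) mm [-498.1 -573.5   82.6] turn deg [-0.   -0.    3.56] clock 1.25validation failed for argument at $[0]...
```

```bash
python3 -m jog '[{"fingers":0.06,"x":-0.03,"y":-0.02,"z":-0.01,"rx":0,"ry":0,"rz":0},{"fingers":0.06,"x":-0.04,"y":-0.03,"z":-0.01,"rx":0,"ry":0,"rz":0},{"fingers":0.06,"x":-0.04,"y":-0.03,"z":-0.01,"rx":0,"ry":0,"rz":0},{"fingers":0.06,"x":-0.04,"y":-0.03,"z":-0.01,"rx":0,"ry":0,"rz":0},{"fingers":0.06,"x":-0.04,"y":-0.035,"z":-0.01,"rx":0,"ry":0,"rz":0},{"fingers":0.06,"x":-0.04,"y":-0.035,"z":-0.01,"rx":0,"ry":0,"rz":0},{"fingers":0.06,"x":-0.04,"y":-0.035,"z":0,"rx":0,"ry":0,"rz":0},{"fingers":0.06,"x":-0.04,"y":-0.035,"z":0,"rx":0,"ry":0,"rz":0}]' 40
python3 - <<'E'
from h import *
k=np.array([.510,-.047,.126])+[-.0038,.0014,0]; plan(k,-.353)
E
```

```text
clock: 2.25
tcp_pos: [0.4197, 0.3168, 0.2691]
orientation: [0.455, 3.108, 0.001]
contact_force: [0.8, -0.0, 0.9]
grip_width: 0.0601
gripper_force: 0.0
shift(tool axes) mm [-186.7 -322.5  142.8] turn deg [0.06 0.02 3.56] clock 2.25
```

```bash
python3 -m jog '[{"fingers":0.06,"x":-0.023,"y":-0.045,"z":0,"rx":0,"ry":0,"rz":1},{"fingers":0.06,"x":-0.028,"y":-0.045,"z":0,"rx":0,"ry":0,"rz":1},{"fingers":0.06,"x":-0.028,"y":-0.045,"z":0,"rx":0,"ry":0,"rz":1},{"fingers":0.06,"x":-0.028,"y":-0.045,"z":0,"rx":0,"ry":0,"rz":0.5},{"fingers":0.06,"x":-0.028,"y":-0.045,"z":0,"rx":0,"ry":0,"rz":0},{"fingers":0.06,"x":-0.028,"y":-0.045,"z":0.02,"rx":0,"ry":0,"rz":0},{"fingers":0.06,"x":-0.01,"y":-0.03,"z":0.02,"rx":0,"ry":0,"rz":0},{"fingers":0.06,"x":0,"y":0,"z":0.01,"rx":0,"ry":0,"rz":0}]' 40
python3 - <<'E'
from h import *
for c in ("side","top"):
    p,_=r.grab_frame(c); cv2.imwrite(f"pics/{c}1.png",p[:,:,::-1])
    print([(np.round(q["xyz"],4).tolist(),round(q["score"],2)) for q in r.landmark_of("latch_knob",c)[:2]])
k=np.array([.510,-.047,.126])+[-.0038,.0014,0]; plan(k,-.353)
E
```

```text
clock: 3.25
tcp_pos: [0.4842, -0.0244, 0.2179]
orientation: [-0.558, -3.091, 0.001]
contact_force: [0.1, 0.7, 0.2]
grip_width: 0.0601
gripper_force: 0.0
[([0.5094, -0.0448, 0.1469], 0.61)]
[]
shift(tool axes) mm [-28.3 -16.8  92.9] turn deg [0.03 0.01 0.18] clock 3.45
```

```bash
python3 -m jog '[{"fingers":0.06,"x":-0.028,"y":-0.0165,"z":0,"rx":0,"ry":0,"rz":0},{"fingers":0.06,"x":0,"y":0,"z":0.03,"rx":0,"ry":0,"rz":0},{"fingers":0.06,"x":0,"y":0,"z":0.03,"rx":0,"ry":0,"rz":0},{"fingers":0.06,"x":0,"y":0,"z":0.02,"rx":0,"ry":0,"rz":0},{"fingers":0.06,"x":0,"y":0,"z":0.01,"rx":0,"ry":0,"rz":0},{"fingers":0.06,"x":0,"y":0,"z":0,"rx":0,"ry":0,"rz":0}]' 40
python3 - <<'E'
from h import *
p,_=r.grab_frame("side"); c=cv2.resize(p[120:270,180:360][:,:,::-1],None,fx=4,fy=4,interpolation=cv2.INTER_CUBIC); cv2.imwrite("pics/s2.png",c)
k=np.array([.510,-.047,.126])+[-.0038,.0014,0]; plan(k,-.353)
E
```

```text
clock: 4.2
tcp_pos: [0.5057, -0.046, 0.1287]
orientation: [-0.548, -3.093, -0.0]
contact_force: [-0.2, -0.1, -0.0]
grip_width: 0.0599
gripper_force: 0.0
shift(tool axes) mm [0.1 0.6 3.2] turn deg [0.03 0.04 0.12] clock 4.25
```

View pics/s2.png

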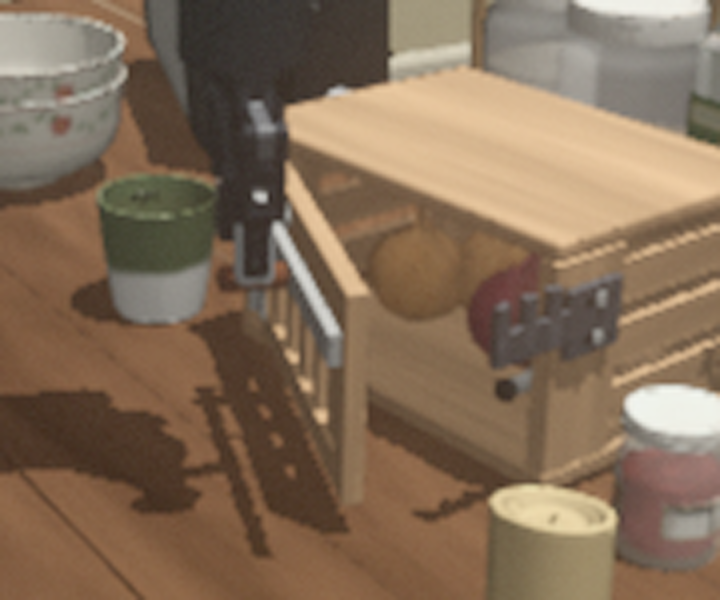

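The fingers straddle the knob, which shows behind the near finger at (285,275), and the keeper is in clear view. I'll close on it.

```bash
python3 -m jog '[{"fingers":0.03,"x":0,"y":0.0005,"z":0.003,"rx":0,"ry":0,"rz":0},{"fingers":0.005,"x":0,"y":0,"z":0,"rx":0,"ry":0,"rz":0},{"fingers":0.005,"x":0,"y":0,"z":0,"rx":0,"ry":0,"rz":0},{"fingers":0.005,"x":0,"y":0,"z":0,"rx":0,"ry":0,"rz":0},{"fingers":0.005,"x":0,"y":0,"z":0,"rx":0,"ry":0,"rz":0},{"fingers":0.005,"x":0,"y":0,"z":0,"rx":0,"ry":0,"rz":0}]' 40
```

```text
clock: 5.0
tcp_pos: [0.5067, -0.0454, 0.1261]
orientation: [0.549, 3.092, 0.002]
contact_force: [2.1, 4.2, 1.5]
grip_width: 0.0106
gripper_force: 34.6
```

```bash
python3 - <<'E'
from h import *
o=r.get_obs(); print(o["grip_width"],o["gripper_force"],o["contact_force"],o["moment"])
p,_=r.grab_frame("side"); c=cv2.resize(p[130:220,200:320][:,:,::-1],None,fx=6,fy=6,interpolation=cv2.INTER_CUBIC); cv2.imwrite("pics/s3.png",c)
for t in ("latch_knob","bar_tip"): print([(np.round(q["xyz"],4).tolist(),round(q["score"],2)) for q in r.landmark_of(t,"side")[:2]])
E
```

```text
0.010596949517876946 34.60678160190582 [2.06490489 4.19038485 1.51767505] [ 1.02294759 -0.66934059 -0.01731883]
[([0.5109, -0.048, 0.1467], 0.83)]
[([0.5041, -0.1422, 0.1426], 0.57)]
```

View pics/s3.png

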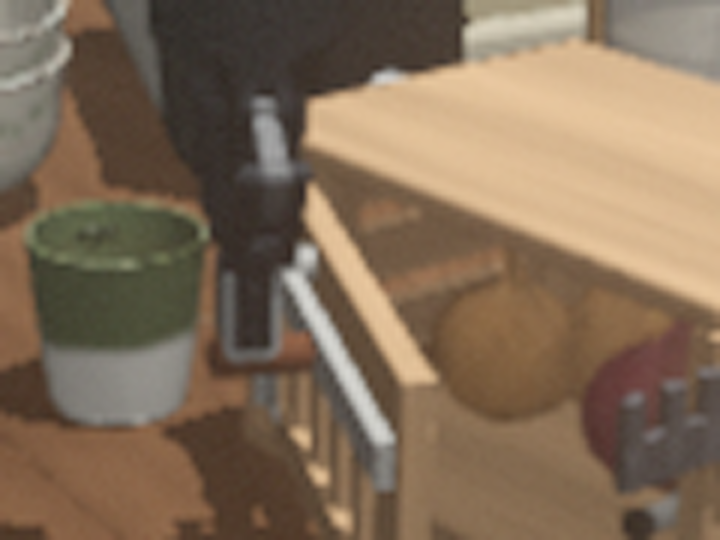

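The knob shows on both sides of the near finger, and the fingertip ends at about (250,360), level with the knob. I'll check by projecting the expected points.

```bash
python3 - <<'E'
from h import *
o=r.get_obs();T=R.from_rotvec(o["orientation"]).as_matrix();t=o["tcp_pos"]
print(T.round(3).tolist())
f=lambda w:np.round((proj("side",[w])[0]-[200,130])*6)
print("tcp",f(t),"near finger tip y-+",f(t+T[:,1]*.016),f(t-T[:,1]*.016))
M=R.from_euler('z',-.353).as_matrix()
k=np.array([.5105,-.0465,.146])
print("knob c",f(k),"out end",f(k+M@[-.021,0,0]),"in end",f(k+M@[.021,0,0]),"bottom out",f(k+M@[-.021,0,-.008]),"top in",f(k+M@[.021,0,.008]))
p,W=cloud("side")
for c in ((295,350),(230,362),(250,350),(250,300)): 
    u,v=np.array(c)/6+[200,130]; print(c,W[int(v),int(u)].round(4),p[int(v),int(u)])
E
```

```text
[[-0.939, 0.344, 0.002], [0.344, 0.939, 0.001], [-0.001, 0.002, -1.0]]
tcp [244. 398.] near finger tip y-+ [238. 382.] [252. 415.]
knob c [254. 351.] out end [202. 354.] in end [307. 347.] bottom out [202. 373.] top in [307. 329.]
(295, 350) [ 0.5219 -0.0578  0.149 ] [128  86  62]
(230, 362) [ 0.4956 -0.0515  0.1472] [87 71 62]
(250, 350) [ 0.4979 -0.0617  0.1555] [85 80 78]
(250, 300) [ 0.498  -0.0613  0.1753] [57 47 45]
```

```bash
python3 -m jog '[{"fingers":0.035,"x":0,"y":0,"z":0,"rx":0,"ry":0,"rz":0},{"fingers":0.035,"x":0,"y":0,"z":0,"rx":0,"ry":0,"rz":0},{"fingers":0.035,"x":0,"y":0,"z":0.005,"rx":0,"ry":0,"rz":0},{"fingers":0.035,"x":0,"y":0,"z":0.005,"rx":0,"ry":0,"rz":0},{"fingers":0.005,"x":0,"y":0,"z":0.002,"rx":0,"ry":0,"rz":0},{"fingers":0.005,"x":0,"y":0,"z":0,"rx":0,"ry":0,"rz":0},{"fingers":0.005,"x":0,"y":0,"z":0,"rx":0,"ry":0,"rz":0},{"fingers":0.005,"x":0,"y":0,"z":0,"rx":0,"ry":0,"rz":0}]' 40
python3 - <<'E'
from h import *
p,W=cloud("side"); c=cv2.resize(p[130:220,200:320][:,:,::-1],None,fx=6,fy=6,interpolation=cv2.INTER_CUBIC); cv2.imwrite("pics/s4.png",c)
E
```

```text
clock: 6.2
tcp_pos: [0.5063, -0.0453, 0.1137]
orientation: [0.548, 3.093, 0.001]
contact_force: [2.6, 4.7, -2.8]
grip_width: 0.0144
gripper_force: 39.0
```

View pics/s4.png

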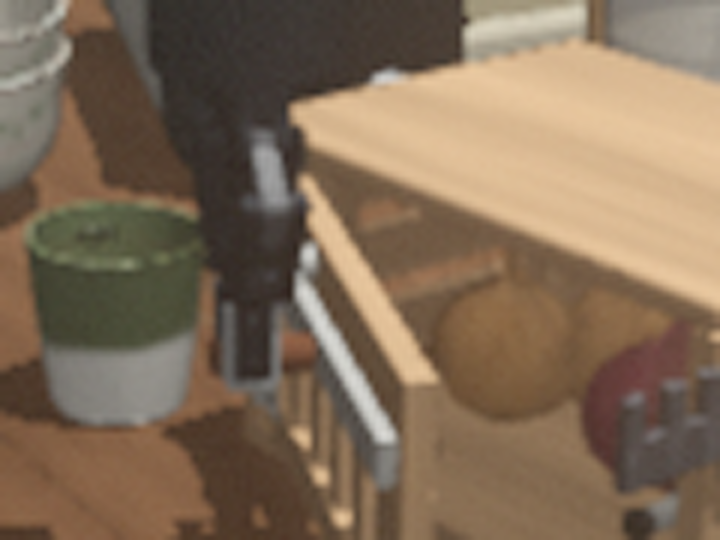

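The grip is better now: the fingertip reaches below the knob at (250,385) and the opening is 14.4 mm. Next I'll compute the constant arc row about the hinge.

```bash
cat >> h.py <<'E'
def arc(deg):
    o=r.get_obs(); T=R.from_rotvec(o["orientation"]); h=HINGE-o["tcp_pos"]; h[2]=0
    s=T.inv().apply(h-R.from_euler('z',deg,degrees=True).apply(h))
    M=T.as_matrix(); yaw=np.arctan2(M[1,0],M[0,0]); yaw=(yaw+np.pi/2)%np.pi-np.pi/2
    d=T.inv().apply(-h)*1000
    print("row mm",np.round(s*1000,2),"rz",-deg,"tool yaw->theta",round(A-yaw,4),"knob-bearing theta",round(gate_angle(o["tcp_pos"]),4),"r",np.linalg.norm(h[:2]).round(4),"hinge in tool",-d.round(1),
     "force tool",T.inv().apply(o["contact_force"]).round(1),"z",o["tcp_pos"][2].round(4),o["clock"])
E
python3 -c "
from h import *
arc(1.9)"
```

```text
row mm [-6.59 -1.37  0.  ] rz -1.9 tool yaw->theta 0.4831 knob-bearing theta 0.5086 r 0.2028 hinge in tool [-44.5 197.9   0.2] force tool [-0.5  5.8  2. ] z 0.1137 6.25
```

```bash
python3 -m jog '[{"fingers":0.005,"x":-0.0033,"y":-0.0007,"z":0,"rx":0,"ry":0,"rz":-0.95},{"fingers":0.005,"x":-0.0066,"y":-0.0014,"z":0,"rx":0,"ry":0,"rz":-1.9},{"fingers":0.005,"x":-0.0066,"y":-0.0014,"z":0,"rx":0,"ry":0,"rz":-1.9},{"fingers":0.005,"x":-0.0066,"y":-0.0014,"z":0,"rx":0,"ry":0,"rz":-1.9},{"fingers":0.005,"x":0,"y":0,"z":0,"rx":0,"ry":0,"rz":0}]' 40
python3 -c "
from h import *
arc(1.9)"
```

```text
clock: 6.88
tcp_pos: [0.5271, -0.0568, 0.1136]
orientation: [0.367, 3.119, 0.002]
contact_force: [2.4, 5.6, -1.6]
grip_width: 0.0144
gripper_force: 39.1
row mm [-6.58 -1.36  0.  ] rz -1.9 tool yaw->theta 0.3666 knob-bearing theta 0.3913 r 0.2026 hinge in tool [-44.3 197.7   0.3] force tool [-1.   6.   1.6] z 0.1136 6.875
```

```bash
python3 -m jog '[{"fingers":0.005,"x":-0.0033,"y":-0.0007,"z":0,"rx":0,"ry":0,"rz":-0.95},{"fingers":0.005,"x":-0.0066,"y":-0.0014,"z":0,"rx":0,"ry":0,"rz":-1.9},{"fingers":0.005,"x":-0.0066,"y":-0.0014,"z":0,"rx":0,"ry":0,"rz":-1.9},{"fingers":0.005,"x":-0.0066,"y":-0.0014,"z":0,"rx":0,"ry":0,"rz":-1.9},{"fingers":0.005,"x":-0.0033,"y":-0.0007,"z":0,"rx":0,"ry":0,"rz":-0.95},{"fingers":0.005,"x":0,"y":0,"z":0,"rx":0,"ry":0,"rz":0}]' 40
python3 -c "
from h import *
arc(1.9)
p,_=r.grab_frame('side'); c=cv2.resize(p[130:240,210:350][:,:,::-1],None,fx=5,fy=5,interpolation=cv2.INTER_CUBIC); cv2.imwrite('pics/s5.png',c)"
```

```text
clock: 7.62
tcp_pos: [0.5515, -0.0666, 0.1134]
orientation: [-0.16, -3.137, -0.003]
contact_force: [1.7, 5.4, -0.7]
grip_width: 0.0144
gripper_force: 39.1
row mm [-6.57 -1.38 -0.  ] rz -1.9 tool yaw->theta 0.2338 knob-bearing theta 0.2613 r 0.2024 hinge in tool [-44.8 197.4   0.3] force tool [-1.2  5.6  0.7] z 0.1134 7.625
```

View pics/s5.png

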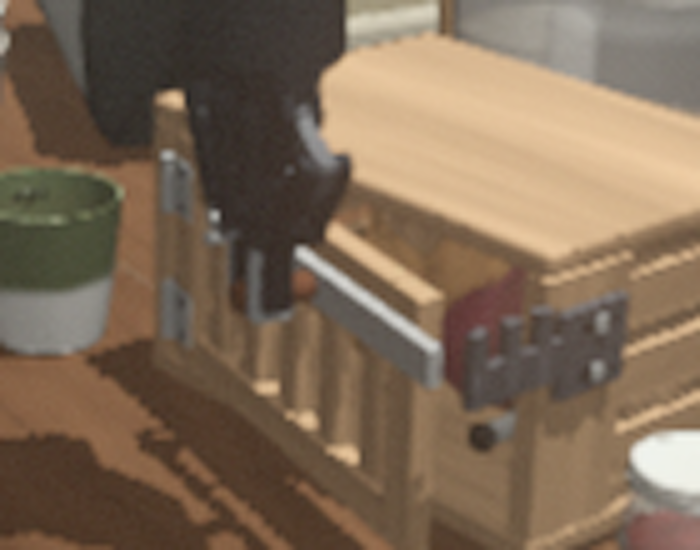

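The gate is nearly in. The bar tip at (435,365) is still outside the outer tooth at (475,335), so I'll lift the bar 15 mm.

```bash
python3 -m jog '[{"fingers":0.005,"x":0,"y":0.0003,"z":-0.003,"rx":0,"ry":0,"rz":0},{"fingers":0.005,"x":0,"y":0.0005,"z":-0.005,"rx":0,"ry":0,"rz":0},{"fingers":0.005,"x":0,"y":0.0005,"z":-0.005,"rx":0,"ry":0,"rz":0},{"fingers":0.005,"x":0,"y":0.0007,"z":-0.002,"rx":0,"ry":0,"rz":0},{"fingers":0.005,"x":0,"y":0,"z":0,"rx":0,"ry":0,"rz":0}]' 40
python3 -c "
from h import *
arc(1.9)
p,_=r.grab_frame('side'); c=cv2.resize(p[130:240,210:350][:,:,::-1],None,fx=5,fy=5,interpolation=cv2.INTER_CUBIC); cv2.imwrite('pics/s6.png',c)"
```

```text
clock: 8.3
tcp_pos: [0.5509, -0.0655, 0.1283]
orientation: [-0.161, -3.137, -0.001]
contact_force: [1.2, 4.9, -3.8]
grip_width: 0.0147
gripper_force: 39.2
row mm [-6.54 -1.39 -0.01] rz -1.9 tool yaw->theta 0.2345 knob-bearing theta 0.2656 r 0.2015 hinge in tool [-4.530e+01  1.964e+02  1.000e-01] force tool [-0.7  5.   3.8] z 0.1283 8.3
```

View pics/s6.png

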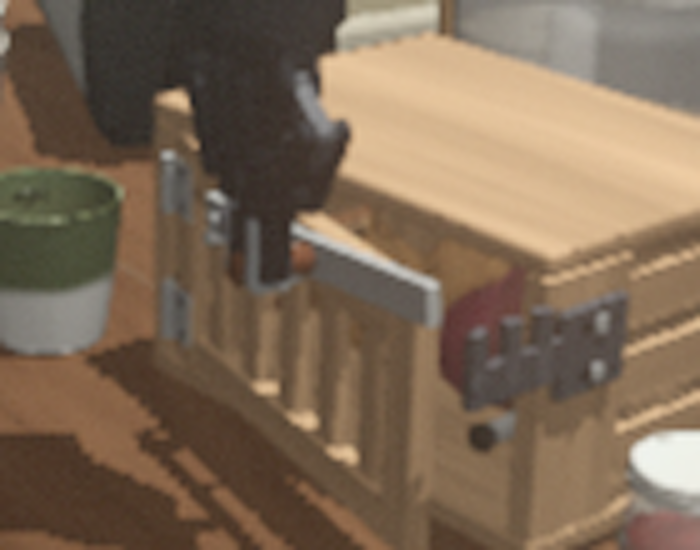

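The bar is lifted, its tip at (430,300) now well above the tooth tops at (475,335). Next I'll swing the gate in near the notch and read the bar against the keeper numerically.

```bash
python3 -m jog '[{"fingers":0.005,"x":-0.0033,"y":-0.0007,"z":0,"rx":0,"ry":0,"rz":-0.95},{"fingers":0.005,"x":-0.0065,"y":-0.0014,"z":0,"rx":0,"ry":0,"rz":-1.9},{"fingers":0.005,"x":-0.0065,"y":-0.0014,"z":0,"rx":0,"ry":0,"rz":-1.9},{"fingers":0.005,"x":-0.0065,"y":-0.0014,"z":0,"rx":0,"ry":0,"rz":-1.9},{"fingers":0.005,"x":-0.0065,"y":-0.0014,"z":0,"rx":0,"ry":0,"rz":-1.9},{"fingers":0.005,"x":-0.0033,"y":-0.0007,"z":0,"rx":0,"ry":0,"rz":-0.95},{"fingers":0.005,"x":-0.0017,"y":-0.0004,"z":0,"rx":0,"ry":0,"rz":-0.5},{"fingers":0.005,"x":0,"y":0,"z":0,"rx":0,"ry":0,"rz":0}]' 60
python3 - <<'E'
from h import *
arc(1)
p,W=cloud("side"); np.savez("f7.npz",p=p,W=W)
for t in ("bar_tip","keeper_place","latch_knob"): print(t,[(w2b(q["xyz"]).round(1).tolist(),round(q["score"],2)) for q in r.landmark_of(t,"side")[:2]])
B=w2b(W.reshape(-1,3)).reshape(W.shape); g=p.astype(int)
sat=p.max(2).astype(int)-p.min(2)
m=(sat<25)&(abs(B[...,0]+25)<35)&(B[...,1]<-90)&(B[...,1]>-175)&(B[...,2]>125)&(B[...,2]<200)
for z0 in range(130,190,6):
    s=m&(B[...,2]>=z0)&(B[...,2]<z0+6)
    if s.any(): print(z0,s.sum(),"x",np.percentile(B[s][:,0],[5,50,95]).round(1),"y",np.percentile(B[s][:,1],[5,50,95]).round(1),"v",np.median(p[s]))
# rectified profiles: bar end plane and keeper
for y,zz in ((-160,(156,172)),(-157.5,(138,147))):
    im=cv2.cvtColor(rectify(p,y=y,x0=-70,x1=10,z0=130,z1=190,s=2),cv2.COLOR_RGB2HSV)
    a=im[int((190-zz[1])*2):int((190-zz[0])*2)]; print(y,"S",np.median(a[...,1],0).astype(int)[::2].tolist()); print("V",np.median(a[...,2],0).astype(int)[::2].tolist())
E
```

```text
clock: 9.35
tcp_pos: [0.5838, -0.0735, 0.1277]
orientation: [0.113, -3.136, -0.003]
contact_force: [-1.0, 6.6, -2.0]
grip_width: 0.0134
gripper_force: 60.5
row mm [-3.43 -0.78 -0.01] rz -1 tool yaw->theta 0.0603 knob-bearing theta 0.0977 r 0.2014 hinge in tool [-46.5 195.9   0.2] force tool [0.5 6.6 2. ] z 0.1277 9.35
bar_tip [([[-33.4, -153.5, 168.3]], 0.93), ([[-55.1, -60.0, 159.6]], 0.73)]
keeper_place [([[-21.0, -157.2, 147.1]], 0.63)]
latch_knob [([[-56.7, -59.7, 161.0]], 0.7), ([[-159.5, -297.9, 66.2]], 0.2)]
130 59 x [-56.4 -26.3   3.8] y [-160.  -157.5 -151.5] v 77.0
136 41 x [-56.1 -13.9   5.4] y [-159.  -156.4 -151.2] v 74.0
142 34 x [-55.  -31.3   7.4] y [-160.8 -157.1 -151.3] v 74.5
148 23 x [-54.8 -32.1  -3.5] y [-159.3 -154.1  -99. ] v 97.0
154 23 x [-38.7 -36.1 -33.2] y [-131.7 -107.2  -91.7] v 93.0
160 56 x [-39.3 -36.3  -1.2] y [-170.  -125.1  -94.7] v 96.0
166 67 x [-40.1 -37.2 -32.7] y [-170.  -132.9  -94.2] v 96.0
172 57 x [-40.2 -37.5 -31. ] y [-170.  -143.2 -107.8] v 105.0
178 23 x [-39.5 -37.4 -31.7] y [-168.8 -157.5 -141.6] v 169.0
-160 S [101, 99, 99, 99, 100
[... 683 characters left out ...]
153, 157, 158, 155, 150, 149]
-157.5 S [102, 102, 101, 99, 98, 96, 90, 84, 76, 62, 54, 50, 46, 43, 39, 37, 34, 29, 29, 39, 53, 61, 74, 84, 90, 95, 97, 97, 94, 87, 79, 66, 54, 51, 50, 47, 45, 44, 40, 37, 34, 39, 47, 57, 69, 80, 88, 93, 95, 90, 82, 73, 64, 57, 53, 47, 45, 43, 41, 38, 39, 39, 42, 44, 51, 57, 67, 69, 71, 69, 67, 52, 47, 44, 41, 36, 33, 33, 34, 36]
V [110, 110, 109, 107, 106, 103, 96, 88, 80, 74, 71, 72, 74, 76, 78, 80, 80, 79, 80, 85, 92, 96, 108, 121, 131, 138, 141, 137, 127, 112, 96, 80, 71, 72, 76, 77, 79, 82, 83, 83, 82, 84, 87, 92, 96, 98, 99, 97, 94, 89, 84, 80, 77, 76, 77, 78, 80, 82, 84, 85, 86, 86, 85, 84, 83, 81, 79, 78, 77, 78, 103, 80, 83, 86, 90, 93, 94, 94, 92, 90]
```

```bash
python3 -m jog '[{"fingers":0.005,"x":-0.0034,"y":-0.0008,"z":0,"rx":0,"ry":0,"rz":-1},{"fingers":0.005,"x":-0.0034,"y":-0.0008,"z":0,"rx":0,"ry":0,"rz":-1},{"fingers":0.005,"x":-0.0024,"y":-0.0005,"z":0,"rx":0,"ry":0,"rz":-0.7},{"fingers":0.005,"x":0,"y":0,"z":0,"rx":0,"ry":0,"rz":0},{"fingers":0.005,"x":0,"y":0,"z":0,"rx":0,"ry":0,"rz":0}]' 60
cat >> h.py <<'E'
def barx():
    p,W=cloud("side"); B=w2b(W.reshape(-1,3)).reshape(W.shape); sat=p.max(2).astype(int)-p.min(2)
    m=(sat<25)&(abs(B[...,0]+25)<25)&(B[...,1]<-95)&(B[...,1]>-175)&(B[...,2]>156)&(B[...,2]<178)
    q=B[m]; 
    for lo in (-170,-150,-130,-110):
        s=q[(q[:,1]>=lo)&(q[:,1]<lo+20)]; x=np.percentile(s[:,0],20); print(lo+10,len(s),"x20/50",x.round(1),np.median(s[:,0]).round(1),"theta",((-20-x)/(132-lo-10)).round(3),"z",np.median(s[:,2]).round(1))
    for y,zz in ((-160,(156,172)),(-165,(156,172))):
        im=cv2.cvtColor(rectify(p,y=y,x0=-70,x1=10,z0=130,z1=190,s=2),cv2.COLOR_RGB2HSV)
        a=im[int((190-zz[1])*2):int((190-zz[0])*2)]; print(y,"S from -50",np.median(a[...,1],0).astype(int)[40::4].tolist())
E
python3 - <<'E'
from h import *
arc(1); barx()
E
```

```text
clock: 10.18
tcp_pos: [0.5921, -0.0746, 0.1274]
orientation: [0.186, -3.131, -0.004]
contact_force: [-2.9, 6.6, -2.3]
grip_width: 0.0133
gripper_force: 60.6
row mm [-3.42 -0.8  -0.02] rz -1 tool yaw->theta 0.0137 knob-bearing theta 0.0559 r 0.2013 hinge in tool [-47.4 195.7   0.3] force tool [2.  6.9 2.4] z 0.1274 10.175
-160 49 x20/50 -27.4 -26.2 theta 0.025 z 170.8
-140 52 x20/50 -27.0 -26.1 theta 0.026 z 169.0
-120 51 x20/50 -26.9 -25.2 theta 0.027 z 167.3
-100 41 x20/50 -27.3 -25.5 theta 0.032 z 165.3
-160 S from -50 [98, 99, 100, 93, 85, 80, 79, 75, 77, 60, 48, 38, 35, 35, 36, 32, 26, 19, 17, 19, 33, 50, 74, 92, 98, 95, 96, 95, 95, 96]
-165 S from -50 [93, 86, 82, 78, 76, 78, 80, 81, 83, 67, 53, 38, 34, 27, 20, 17, 19, 30, 46, 71, 90, 99, 95, 96, 96, 96, 96, 95, 95, 94]
```

```bash
python3 -m jog '[{"fingers":0.005,"x":-0.0014,"y":-0.0003,"z":0,"rx":0,"ry":0,"rz":-0.4},{"fingers":0.005,"x":0,"y":-0.0002,"z":0.002,"rx":0,"ry":0,"rz":0},{"fingers":0.005,"x":0,"y":-0.0003,"z":0.002,"rx":0,"ry":0,"rz":0},{"fingers":0.005,"x":0,"y":-0.0002,"z":0.002,"rx":0,"ry":0,"rz":0},{"fingers":0.005,"x":0,"y":0,"z":0.001,"rx":0,"ry":0,"rz":0},{"fingers":0.005,"x":0,"y":0,"z":0.001,"rx":0,"ry":0,"rz":0},{"fingers":0.005,"x":0,"y":0,"z":0.001,"rx":0,"ry":0,"rz":0},{"fingers":0.005,"x":0,"y":0,"z":0,"rx":0,"ry":0,"rz":0}]' 60
python3 - <<'E'
from h import *
arc(1); barx()
E
```

```text
clock: 11.22
tcp_pos: [0.5942, -0.0755, 0.119]
orientation: [0.197, -3.131, -0.003]
contact_force: [-4.7, 6.0, -0.2]
grip_width: 0.0132
gripper_force: 60.0
row mm [-3.44 -0.79 -0.02] rz -1 tool yaw->theta 0.0062 knob-bearing theta 0.045 r 0.202 hinge in tool [-46.9 196.5   0.3] force tool [3.9 6.5 0.2] z 0.119 11.225
-160 24 x20/50 -24.9 -23.1 theta 0.017 z 161.2
-140 20 x20/50 -24.4 -22.6 theta 0.016 z 159.8
-120 19 x20/50 -23.8 -23.0 theta 0.015 z 159.8
-100 14 x20/50 -23.7 -22.7 theta 0.016 z 158.8
-160 S from -50 [30, 32, 31, 30, 28, 28, 30, 28, 27, 27, 29, 30, 28, 28, 29, 33, 42, 75, 90, 90, 92, 91, 92, 92, 95, 95, 94, 93, 94, 94]
-165 S from -50 [30, 31, 28, 30, 28, 25, 23, 23, 26, 27, 28, 30, 30, 30, 30, 31, 54, 75, 86, 90, 90, 96, 96, 95, 93, 93, 94, 95, 95, 94]
```

```bash
cat >> h.py <<'E'
def lift():
    p,W=cloud("side"); B=w2b(W.reshape(-1,3)).reshape(W.shape); sat=p.max(2).astype(int)-p.min(2)
    m=(sat<28)&(abs(B[...,0]+23)<12)&(B[...,1]<-85)&(B[...,1]>-175)&(B[...,2]>125)&(B[...,2]<185)
    q=B[m]
    for lo in range(-165,-90,12):
        s=q[(q[:,1]>=lo)&(q[:,1]<lo+12)]; print(lo+6,len(s),"z90",np.percentile(s[:,2],92).round(1),end="; ")
    print(); 
    for t in ("bar_tip","latch_knob"): print(t,[(w2b(k["xyz"]).round(1).tolist(),round(k["score"],2)) for k in r.landmark_of(t,"side")[:1]])
E
python3 - <<'E'
from h import *
lift()
E
```

```text
-159 93 z90 160.3; -147 36 z90 161.4; -135 36 z90 161.3; -123 28 z90 159.7; -111 39 z90 159.8; -99 30 z90 159.6; -87 21 z90 159.2; 
bar_tip [([[-23.4, -156.9, 149.3]], 0.56)]
latch_knob [([[-45.1, -64.3, 151.2]], 0.61)]
```

The bar tip is below the tooth tops and inside the inner notch, so I'll lower it the rest of the way.

```bash
python3 -m jog '[{"fingers":0.005,"x":0,"y":0,"z":0.0015,"rx":0,"ry":0,"rz":0},{"fingers":0.005,"x":0,"y":0,"z":0.0015,"rx":0,"ry":0,"rz":0},{"fingers":0.005,"x":0,"y":0,"z":0.0015,"rx":0,"ry":0,"rz":0},{"fingers":0.005,"x":0,"y":0,"z":0.001,"rx":0,"ry":0,"rz":0},{"fingers":0.005,"x":0,"y":0,"z":0,"rx":0,"ry":0,"rz":0}]' 60
python3 - <<'E'
from h import *
arc(1); lift()
E
```

```text
clock: 12.05
tcp_pos: [0.5949, -0.0756, 0.115]
orientation: [0.197, -3.133, -0.004]
contact_force: [-6.6, 5.8, 9.8]
grip_width: 0.0137
gripper_force: 61.1
row mm [-3.44 -0.78 -0.01] rz -1 tool yaw->theta 0.0064 knob-bearing theta 0.0417 r 0.2019 hinge in tool [-46.2 196.6   0.4] force tool [ 5.9  6.6 -9.8] z 0.115 12.05
-159 81 z90 153.7; -147 22 z90 154.6; -135 32 z90 154.2; -123 35 z90 154.2; -111 29 z90 154.2; -99 33 z90 154.7; -87 19 z90 154.8; 
bar_tip [([[-18.9, -154.3, 145.7]], 0.7)]
latch_knob [([[-44.9, -62.6, 148.2]], 0.8)]
```

The bar is level: its top edge is at 154 mm all along and it bears on its pin. Releasing and backing off upward.

```bash
python3 -m jog '[{"fingers":0.005,"x":0,"y":0,"z":-0.0005,"rx":0,"ry":0,"rz":0},{"fingers":0.04,"x":0,"y":0,"z":0,"rx":0,"ry":0,"rz":0},{"fingers":0.05,"x":0,"y":0,"z":0,"rx":0,"ry":0,"rz":0},{"fingers":0.05,"x":0,"y":0,"z":0,"rx":0,"ry":0,"rz":0},{"fingers":0.05,"x":0,"y":0,"z":0,"rx":0,"ry":0,"rz":0},{"fingers":0.05,"x":0,"y":0,"z":-0.015,"rx":0,"ry":0,"rz":0},{"fingers":0.05,"x":0,"y":0,"z":-0.03,"rx":0,"ry":0,"rz":0},{"fingers":0.05,"x":0,"y":0,"z":-0.04,"rx":0,"ry":0,"rz":0}]' 40
python3 -m jog '[{"fingers":0.05,"x":0,"y":0,"z":-0.04,"rx":0,"ry":0,"rz":0},{"fingers":0.05,"x":0.03,"y":0,"z":-0.02,"rx":0,"ry":0,"rz":0},{"fingers":0.05,"x":0.03,"y":0,"z":0,"rx":0,"ry":0,"rz":0},{"fingers":0.05,"x":0,"y":0,"z":0,"rx":0,"ry":0,"rz":0}]' 40
python3 - <<'E'
from h import *
lift()
p,W=cloud("side"); B=w2b(W.reshape(-1,3)).reshape(W.shape); sat=p.max(2).astype(int)-p.min(2)
m=(sat<25)&(abs(B[...,0]+23)<14)&(B[...,1]<-60)&(B[...,1]>-145)&(B[...,2]>137)&(B[...,2]<150)
print("face x",np.median(B[m][:,0]),m.sum())
for t in ("jam_jar_mid","mug_mid","candle_mid"): print(t,[np.round(k["xyz"],3).tolist() for k in r.landmark_of(t,"side")[:1]])
c=cv2.resize(p[130:240,220:360][:,:,::-1],None,fx=5.4,fy=5.4,interpolation=cv2.INTER_CUBIC); cv2.imwrite('pics/s9.png',c)
E
```

```text
clock: 13.2
tcp_pos: [0.5957, -0.0769, 0.2008]
orientation: [0.197, -3.134, 0.0]
contact_force: [0.6, -0.3, 0.7]
grip_width: 0.0502
gripper_force: 0.0
clock: 13.7
tcp_pos: [0.5353, -0.0852, 0.2611]
orientation: [-0.194, 3.134, 0.001]
contact_force: [0.1, 0.2, -0.7]
grip_width: 0.0498
gripper_force: 0.0
-159 81 z90 154.5; -147 22 z90 155.7; -135 36 z90 155.1; -123 32 z90 155.1; -111 34 z90 154.8; -99 30 z90 155.6; -87 18 z90 155.0; 
bar_tip [([[-19.4, -152.1, 143.6]], 0.57)]
latch_knob [([[-46.5, -63.8, 147.2]], 0.63)]
face x -23.259349886786403 116
jam_jar_mid [[0.694, -0.229, 0.042]]
mug_mid [[0.596, 0.244, 0.045]]
candle_mid [[0.518, -0.321, 0.068]]
```

View pics/s9.png

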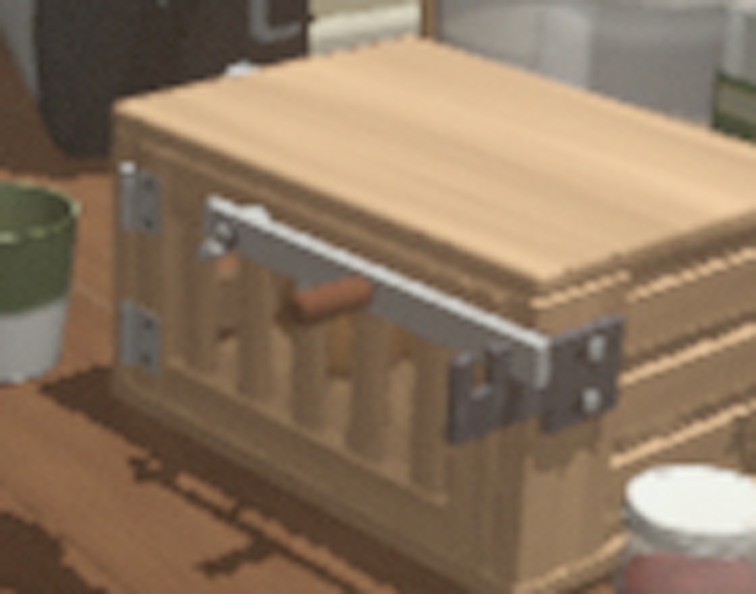

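The gate is closed and the bar lies level. Two teeth stand in front of the bar at (460,390) and (500,370), with the empty airing notch between them at (480,370), so the bar is in the inner notch. The jar, mug and candle haven't moved.

```bash
python3 -c "
from bench import r
print(r.hand_in())"
```

```text
the job is handed in; nothing more can be done
None
```

The onion box is shut: the last picture shows the drop bar level in the inner notch and the gate resting closed. The jar, mug and candle stand where they were, the robot is clear, and I handed the job in at about 14 s.

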